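# Find where the filter-drawer shutter binds, then back it off

### The arm

A 6-joint arm with a two-finger parallel gripper is mounted at the origin on the work surface. World frame = base frame: x ahead of the robot, y to its left, z up, the work surface at z = 0. Lengths are in m, angles in rad, forces in N, time in s.
With the tool pointing down it reaches from about 0.275 to 1 m from the base axis. Payload 8.4 kg.
Tool frame: the origin (TCP) lies midway between the tips of the shut fingers; the grasp point (between the pads) lies 19 mm behind it; z points along the fingers, y is the line along which they close (so a half turn about z gives the same grasp; the last joint's range is limited). The gripper opens to 85 mm and grips with 20 to 120 N. Pads are 22 mm wide; open, the fingers measure 114 mm over their backs; the gripper's body (76 mm by 85 mm) begins 54 mm behind the grasp point. The pads swing forward as they close: fully open they stand 13 mm farther back than shut.
Start: joints at [-1.29, 0.353, 1.633, -0, 1.155, -0.002], TCP at [0.174, -0.6, 0.231] pointing down, gripper open.
Joint ranges: [-2.63, 2.63], [-0.92, 2.1], [0.06, 2.66], [-1.3, 4.44], [0, 2.69], [-3.02, 3.02]. Speed limits (rad/s): [2.22, 2.22, 2.79, 3.14, 3.14, 3.14].

### API

Orientations are given as a unit quaternion [x, y, z, w].
In Python, from bench import monitor, imaging, manip gives the robot as it stands. The module is installed in compiled form; this text tells all that it offers.
- The arm moves only by the shell command python3 -m pendant 'ROWS'. ROWS is JSON, a list of rows, each an object of numbers: "ax", "ay", "az": the turn, a rotation vector about the world's x, y, z in units of 6 degrees (1.0 is 6 degrees); "dx", "dy", "dz": the shift along the world's x, y, z in mm; "jaw": the finger opening in mm, from 0 to 85.4. A call has 1 to 12 rows; each row is the pose to reach, as a shift and turn from the pose commanded when the call began; what a row does not reach only later rows make up. A row lasts 1/8 s, in which the tool goes at most 62.5 mm and 10.7 degrees, less where a joint would pass 70% of its speed; a pose out of reach is approached as far as the arm can. A call with a gripper value outside its range is refused whole. The fingers move at their own pace and stop on an object; the grip force is fixed at half the most. Time passes only in rows, so rows that repeat a pose let the fingers close. It gives the time, the measured TCP pose, the force, the opening and the grip force at its end, in the units of the state.
- monitor.get_obs(): the state, without advancing time (a new reading comes with each control period).
- imaging.capture(name): name is "side" or "top" or "wrist"; returns (picture, depth): 384x512x3 uint8, red, green, blue; 384x512 float32, m along the optical axis (not along the pixel's ray), 0 where there is no reading.
- imaging.calibration(name): a dict with "camera_matrix" (3x3 intrinsics, pixels), "k1" (the pictures are not rectified: a ray, as slopes to the right and down, at radius r is drawn at 1 + k1 r^2 times it, then the intrinsics apply), "R" (3x3) and "t" (3): a world point X has camera coordinates R X + t. Camera axes: x right, y down, z forward; pixel columns grow to the right and rows downward; lengths in m; the calibration is good to about 2 mm. A picture is of the moment at which its call begins: read the wrist's pose just before it. calibration takes no time and is no camera call; for the wrist camera it gives the pose at the moment of the call.
- manip.job_done(): hands the job in; it is judged then, once.
The state is a dict: "clock": time; "q": joint angles; "qd": joint speeds; "joint_efforts": joint torques, N m; "tcp_pos": TCP position; "tool_rot": TCP orientation; "wrist_force": force on the tool from outside, world axes, zero at the start; "torque": the same for the moment, N m; "finger_gap": opening from 0.0 (shut) to 1.0 (fully open); "gripper_force": force on a finger pad.
Only numpy, scipy, OpenCV 4.12 (cv2) and the standard library are available. Lean on these libraries where they do the work, as an engineer would, in place of code of your own. Each camera call takes 0.05 s, during which the arm holds its last target. There are 200 camera calls.

### The job

One of the two sliding shutters in the drawer, the one with the orange knob, sticks at the brass clip. Slide it along its track up to the clip until you feel its front edge tighten under the brass, then back it off and leave it with about 25 mm of clear track between its front edge and the clip, and let go. Do not shift the shutter with the black knob.

Things in the scene. Friction and masses are not known exactly. Their poses are not given: they have to be found in the camera images.
- orange_knob (a point): Orange upright fin, 14 mm thick along the track, 30 wide, 36 tall, on the middle of an aluminium shutter plate (70 mm along the track, 66 wide). Point: fin's centre line, 10 mm below its top, 26 mm above the plate. y axis: along the track to the clip; the shutter's front edge is 35 mm ahead on +y. It slides level, only along the track, with 1 to 2 N drag, and stays where left.
- clip: Fixed brass strip, 86 mm across the track, 28 along it, bridging the orange shutter's walnut trough; top 3.5 mm above the plate's. Origin: middle of its edge nearest the shutter, at plate-top height; y axis along the track, away from the shutter. The tight spot begins at this edge: resistance to the shutter's front edge grows evenly to about 10 N at 8 mm under the brass.
- black_knob (a point): Grip point of the black knob: fin, shutter and trough like the orange one's, parallel beside it (nearer or farther, centre lines 95 mm apart), without a clip. It slides as easily and must stay where it is.

How it is judged:
By the outcome, as a careful person would: the job done as asked, in the order asked, and still so for the second after the job is handed in, with the robot touching nothing.
It also fails if it takes over 35 s, if anything falls off the work surface, if the arm or the gripper's body presses on something with over 40 N, if the wrist force passes 120 N, or if a joint passes its speed limit or range.

## Working session

There is one attempt and no reset: what is moved stays moved. The work goes in short steps, Python scripts to look and compute and a shell command to move; the robot and the scene stay as the last step left them, time stands still between calls to the robot, and variables do not carry over. Pictures are saved under pics/ and viewed, at most 10 in all, crops included, and the job is handed in when it is done.

```bash
mkdir -p pics; cat > h.py <<'E'
import numpy as np, cv2
from bench import monitor, imaging, manip
def save(n,fn):
    c=imaging.calibration(n); p,d=imaging.capture(n); cv2.imwrite('pics/'+fn,p[:,:,::-1]); np.savez('pics/'+fn+'.npz',p=p,d=d,R=c['R'],t=c['t'],K=c['camera_matrix'],k1=c['k1']); return p,d,c
def ray(c,uv):
    K=np.array(c['camera_matrix']);R=np.array(c['R']);t=np.array(c['t'])
    v=cv2.undistortPoints(np.array(uv,float).reshape(-1,1,2),K,np.array([float(c['k1']),0,0,0]))[:,0]
    return -R.T@t, np.c_[v,np.ones(len(v))]@R
def onplane(c,uv,z):
    o,d=ray(c,uv); return o+d*((z-o[2])/d[:,2])[:,None]
def bydepth(c,uv,d):
    o,r=ray(c,uv); dd=np.array([d[int(round(v)),int(round(u))] for u,v in uv]); return o+r*dd[:,None]
E
python3 - <<'E'
from h import *
for n in('top','side'):
    p,d,c=save(n,n+'0.png')
print(monitor.get_obs())
E
python3 -c "
import cv2,numpy as np
cv2.imwrite('pics/both0.png',cv2.resize(np.vstack([cv2.imread('pics/top0.png'),cv2.imread('pics/side0.png')]),(400,600)))"
```

```text
{'clock': 0.1, 'q': array([-1.29040452e+00,  3.53607703e-01,  1.63405626e+00,  8.61187505e-06,
        1.15520522e+00, -2.38050235e-03]), 'qd': array([-7.22765541e-05, -1.11617901e-03, -3.79990337e-03,  4.09662408e-04,
       -1.48812641e-04, -1.92110851e-04]), 'joint_efforts': array([ 5.94126268e-04, -6.06357336e+01, -3.42819786e+01, -7.88811747e-06,
        3.81856851e-03, -3.47722175e-05]), 'tcp_pos': array([ 0.17428242, -0.59976213,  0.23062026]), 'tool_rot': array([ 9.90021660e-01,  1.40913822e-01, -8.45368571e-05, -6.32655365e-04]), 'wrist_force': array([0.64913981, 0.24079197, 0.36017147]), 'torque': array([-0.06963329, -0.04005436, -0.01688627]), 'gripper_force': 0.0, 'finger_gap': 1.0017820423290058}
```

View pics/top0.png

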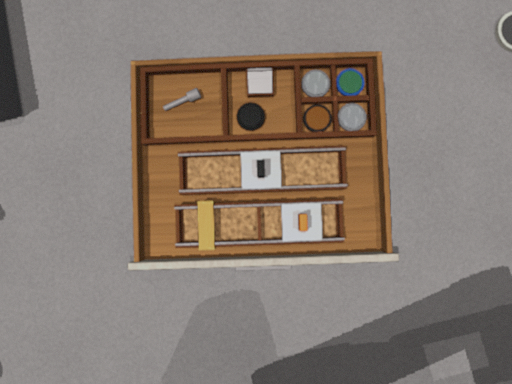

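View pics/side0.png

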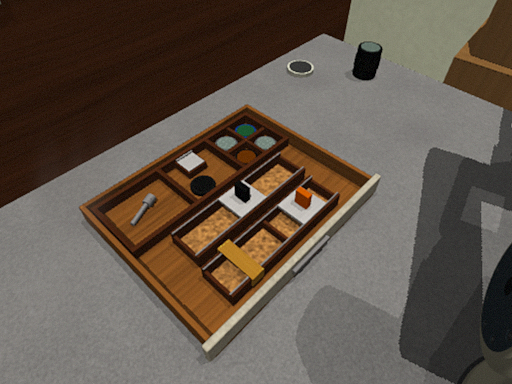

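The top view shows the orange fin near (303,222), its plate spanning columns 282–322, the clip at (206,225) with its near edge at about column 214, and the black fin at (261,168). Next I measure them.

```bash
python3 - <<'E'
from h import *
for n in('top','side'):
    f=np.load(f'pics/{n}0.png.npz'); c={'R':f['R'],'t':f['t'],'camera_matrix':f['K'],'k1':f['k1']}
    p,d=f['p'],f['d']; h=cv2.cvtColor(p,cv2.COLOR_RGB2HSV)
    print(n,'cam at',-f['R'].T@f['t'],'K',f['K'][0,0])
    for nm,lo,hi in(('orange',(5,200,150),(16,255,255)),('brass',(17,130,120),(27,255,255)),('white',(0,0,170),(179,40,255)),('black',(0,0,0),(179,255,45))):
        m=cv2.inRange(h,np.array(lo),np.array(hi))
        k,l,s,ce=cv2.connectedComponentsWithStats(m)
        for i in range(1,k):
            if 30<s[i,4]<3000 and (n=='side' or 140<ce[i,1]<255) :
                ys,xs=np.where(l==i); ok=d[ys,xs]>0
                P=bydepth(c,np.c_[xs,ys][ok],d) 
                cn=cv2.minAreaRect(np.c_[xs,ys].astype(np.float32))
                print(nm,s[i],ce[i].round(1),'med',np.median(P,0).round(4),'z',np.percentile(P[:,2],[2,50,98]).round(4))
                if n=='top':
                    zp=np.median(P[:,2]); b=cv2.boxPoints(cn); print('  box',onplane(c,b,zp)[:,:2].round(4).tolist())
E
```

```text
top cam at [ 0.5162819  -0.00332156  0.81216901] K 433.25107260267043
brass [197 200  19  51 756] [205.8 224.7] med [0.491  0.1027 0.0473] z [0.0079 0.0473 0.0502]
  box [[0.5352, 0.1178], [0.5353, 0.0876], [0.4467, 0.0869], [0.4465, 0.117]]
brass [300 215   6  15  78] [302.7 221.6] med [ 0.4951 -0.066   0.0802] z [0.0777 0.0802 0.0826]
  box [[0.5053, -0.0615], [0.5051, -0.0699], [0.4816, -0.0693], [0.4818, -0.0609]]
white [ 241  151   40   38 1178] [260. 170.] med [0.5848 0.0087 0.0441] z [0.0415 0.0441 0.0469]
  box [[0.6211, 0.0378], [0.6194, -0.0318], [0.5534, -0.0301], [0.555, 0.0391]]
white [ 281  203   41   39 1215] [300.9 221.9] med [ 0.4918 -0.0616  0.044 ] z [0.0413 0.044  0.0468]
  box [[0.5255, -0.0304], [0.5264, -0.101], [0.4603, -0.1015], [0.4594, -0.0311]]
side cam at [0.24944837 0.31936705 0.59106868] K 363.7398231961278
orange [297 187  15  11  81] [303.8 191.9] med [ 0.4901 -0.0646  0.0805] z [0.0781 0.0805 0.0827]
brass [218 239  46  41 736] [240.6 259. ] med [0.4872 0.1045 0.0483] z [0.0455 0.0483 0.0501]
white [178 153  25  18 238] [190.3 161.3] med [0.7479 0.00
[... 1169 characters left out ...]
 [-0.3699 -0.3263 -0.2886]
black [ 172  170  133   97 1508] [231.9 221. ] med [0.5488 0.0609 0.026 ] z [0.0092 0.026  0.0406]
black [ 98 172  96  42 693] [140.4 191.6] med [0.776  0.1207 0.0213] z [0.009  0.0213 0.0318]
black [191 176  25  20 366] [202.  184.9] med [0.685  0.025  0.0195] z [0.0128 0.0195 0.0225]
black [302 179  30  20 177] [316.5 188.6] med [ 0.5048 -0.1336  0.0256] z [0.0149 0.0256 0.0369]
black [ 202  196  137  109 1044] [266.2 257.4] med [0.4535 0.0698 0.0239] z [0.0084 0.0239 0.0385]
black [235 207  51  40 400] [261.2 228.7] med [0.5224 0.014  0.0263] z [0.0148 0.0263 0.0384]
black [294 245  30  32  64] [308.9 260.4] med [0.4156 0.0017 0.0012] z [-0.0009  0.0012  0.0032]
```

```bash
python3 -m pendant '[{"dx":15,"dy":25,"dz":0,"az":-0.3},{"dx":45,"dy":75,"dz":-5,"az":-0.6},{"dx":75,"dy":125,"dz":-10,"az":-1.0},{"dx":105,"dy":175,"dz":-15,"az":-1.4},{"dx":136,"dy":227,"dz":-20,"az":-1.8},{"dx":166,"dy":279,"dz":-25,"az":-2.2},{"dx":197,"dy":330,"dz":-30,"az":-2.58},{"dx":228,"dy":382,"dz":-35,"az":-2.58},{"dx":259,"dy":434,"dz":-40,"az":-2.58},{"dx":290,"dy":485,"dz":-45,"az":-2.58},{"dx":310,"dy":520,"dz":-50,"az":-2.58},{"dx":319,"dy":534,"dz":-50,"az":-2.58}]'
python3 -m pendant '[{"jaw":50},{"jaw":50},{"jaw":50}]'
python3 - <<'E'
from h import *
p,d,c=save('wrist','w1.png')
o=monitor.get_obs();print(o['tcp_pos'],o['tool_rot'],o['wrist_force'],o['clock'])
E
```

```text
[ 0.17428057 -0.5998198   0.23074329] [ 9.90022773e-01  1.40906456e-01 -7.71877930e-05 -5.23817025e-04] [-0.1433416  -0.49345688 -0.22357463] 0.15schema error: expected keys ax, ay, az, dx, dy, dz, jaw
schema error: expected keys ax, ay, az, dx, dy, dz, jaw
```

View pics/w1.png

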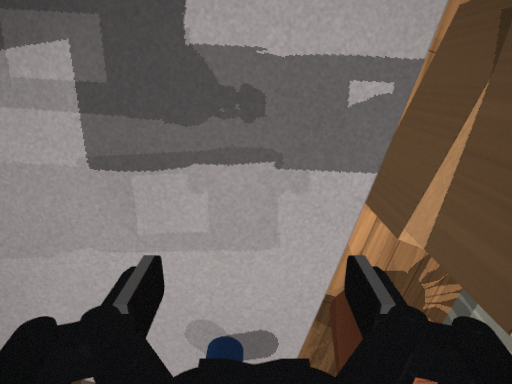

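The command was refused because every row needs all the keys, so the arm has not moved. The picture shows only the bare surface between the fingers at (150,280) and (365,280). I'll send the move again with complete rows.

```bash
python3 -m pendant '[{"ax":0,"ay":0,"az":-0.3,"dx":15,"dy":25,"dz":0,"jaw":85},{"ax":0,"ay":0,"az":-0.6,"dx":45,"dy":75,"dz":-5,"jaw":85},{"ax":0,"ay":0,"az":-1,"dx":75,"dy":125,"dz":-10,"jaw":85},{"ax":0,"ay":0,"az":-1.4,"dx":105,"dy":175,"dz":-15,"jaw":85},{"ax":0,"ay":0,"az":-1.8,"dx":136,"dy":227,"dz":-20,"jaw":60},{"ax":0,"ay":0,"az":-2.2,"dx":166,"dy":279,"dz":-25,"jaw":50},{"ax":0,"ay":0,"az":-2.58,"dx":197,"dy":330,"dz":-30,"jaw":50},{"ax":0,"ay":0,"az":-2.58,"dx":228,"dy":382,"dz":-35,"jaw":50},{"ax":0,"ay":0,"az":-2.58,"dx":259,"dy":434,"dz":-40,"jaw":50},{"ax":0,"ay":0,"az":-2.58,"dx":290,"dy":485,"dz":-45,"jaw":50},{"ax":0,"ay":0,"az":-2.58,"dx":310,"dy":520,"dz":-50,"jaw":50},{"ax":0,"ay":0,"az":-2.58,"dx":319,"dy":534,"dz":-50,"jaw":50}]'
python3 -m pendant '[{"ax":0,"ay":0,"az":0,"dx":0,"dy":0,"dz":0,"jaw":50},{"ax":0,"ay":0,"az":0,"dx":0,"dy":0,"dz":0,"jaw":50}]'
python3 - <<'E'
from h import *
p,d,c=save('wrist','w2.png')
o=monitor.get_obs();print(o['tcp_pos'],o['tool_rot'],o['wrist_force'],o['clock'])
E
```

```text
clock: 1.65
tcp_pos: [0.4938, -0.0644, 0.1808]
tool_rot: [1.0, 0.008, -0.0, -0.0]
wrist_force: [0.2, 0.1, 0.0]
finger_gap: 0.583
gripper_force: 0.0
clock: 1.9
tcp_pos: [0.4928, -0.0672, 0.1813]
tool_rot: [1.0, 0.006, -0.0, 0.0]
wrist_force: [-1.3, -0.2, -0.3]
finger_gap: 0.583
gripper_force: 0.0
[ 0.49281873 -0.06734161  0.18138083] [ 9.99983769e-01  5.69498804e-03 -1.03343376e-04  1.38050080e-04] [-0.32867806  0.50704824  0.11389028] 1.95
```

View pics/w2.png

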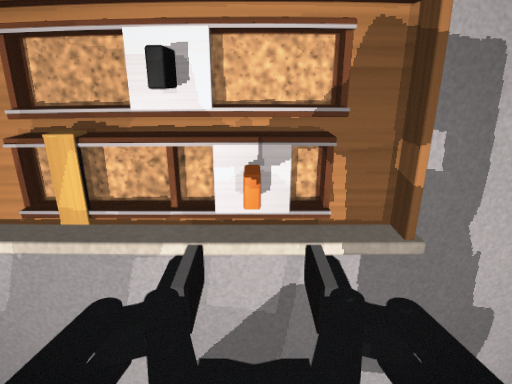

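The wrist view shows the orange fin at (252,187), its plate at columns 214–290, the clip at (67,180) with its near edge around 76–88, and the black fin at (160,67). I'll refine the fin and clip edge from this view.

```bash
python3 - <<'E'
from h import *
f=np.load('pics/w2.png.npz'); c={'R':f['R'],'t':f['t'],'camera_matrix':f['K'],'k1':f['k1']}
p,d=f['p'],f['d']; h=cv2.cvtColor(p,cv2.COLOR_RGB2HSV)
for nm,lo,hi in(('orange',(5,200,120),(16,255,255)),('brass',(17,130,120),(27,255,255)),('white',(0,0,140),(179,40,255)),('black',(0,0,0),(179,255,45))):
    m=cv2.inRange(h,np.array(lo),np.array(hi)); m[225:]=0
    k,l,s,ce=cv2.connectedComponentsWithStats(m)
    for i in range(1,k):
        if s[i,4]<400: continue
        ys,xs=np.where((l==i)&(d>0)); P=bydepth(c,np.c_[xs,ys],d)
        zz={'orange':.08,'brass':.0475,'white':.044,'black':.08}[nm]; Q=P[abs(P[:,2]-zz)<.006]
        if len(Q)>100: print(nm,s[i],len(Q),'x',np.percentile(Q[:,0],[1,50,99]).round(4),'y',np.percentile(Q[:,1],[1,50,99]).round(4),'z',np.median(Q[:,2]).round(4))
E
```

```text
brass [  42  134   48   91 2660] 2651 x [0.4487 0.4938 0.5335] y [0.0903 0.1036 0.1174] z 0.0475
white [   0   24  356   90 7561] 7519 x [0.5527 0.5922 0.6214] y [-0.1305  0.0007  0.1369] z 0.0438
white [  78  143  253   72 5425] 5384 x [0.4577 0.4959 0.5257] y [-0.1225 -0.0545  0.0828] z 0.0441
black [145  46  32  42 572] 243 x [0.5731 0.5891 0.601 ] y [-0.0024 -0.0012  0.0113] z 0.0791
```

```bash
python3 -m pendant '[{"ax":0,"ay":0,"az":0,"dx":0,"dy":0,"dz":-20,"jaw":50},{"ax":0,"ay":0,"az":0,"dx":0,"dy":0,"dz":-50,"jaw":50},{"ax":0,"ay":0,"az":0,"dx":0,"dy":0,"dz":-80,"jaw":50},{"ax":0,"ay":0,"az":0,"dx":0,"dy":0,"dz":-105,"jaw":50},{"ax":0,"ay":0,"az":0,"dx":0,"dy":0,"dz":-118,"jaw":50},{"ax":0,"ay":0,"az":0,"dx":0,"dy":0,"dz":-126,"jaw":50},{"ax":0,"ay":0,"az":0,"dx":0,"dy":0,"dz":-126,"jaw":40}]'
python3 -m pendant '[{"ax":0,"ay":0,"az":0,"dx":0,"dy":0,"dz":0,"jaw":30},{"ax":0,"ay":0,"az":0,"dx":0,"dy":0,"dz":0,"jaw":20},{"ax":0,"ay":0,"az":0,"dx":0,"dy":0,"dz":0,"jaw":10},{"ax":0,"ay":0,"az":0,"dx":0,"dy":0,"dz":0,"jaw":10},{"ax":0,"ay":0,"az":0,"dx":0,"dy":0,"dz":0,"jaw":10},{"ax":0,"ay":0,"az":0,"dx":0,"dy":0,"dz":0,"jaw":10}]'
python3 - <<'E'
from h import *
p,d,c=save('top','t3.png'); q,_,_=save('wrist','w3.png')
cv2.imwrite('pics/b3.png',np.hstack([p[130:270,120:400],q[60:340:2,0::2]])[:,:,::-1])
E
```

```text
clock: 2.82
tcp_pos: [0.4934, -0.0665, 0.0553]
tool_rot: [1.0, 0.006, -0.0, -0.0]
wrist_force: [-0.1, -0.7, -0.4]
finger_gap: 0.47
gripper_force: 0.0
clock: 3.58
tcp_pos: [0.4938, -0.0662, 0.056]
tool_rot: [1.0, 0.006, 0.001, 0.0]
wrist_force: [-1.0, 0.0, 5.9]
finger_gap: 0.15
gripper_force: 60.2
```

View pics/b3.png

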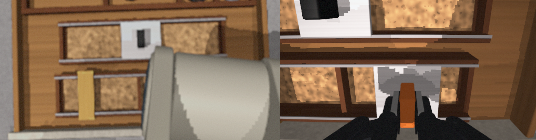

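The picture shows the fin held between the pads (right panel, about (405,95)), and the black shutter has not moved. Now I slide up close to the clip.

```bash
python3 -m pendant '[{"ax":0,"ay":0,"az":0,"dx":0,"dy":3,"dz":1,"jaw":10},{"ax":0,"ay":0,"az":0,"dx":0,"dy":12,"dz":1,"jaw":10},{"ax":0,"ay":0,"az":0,"dx":0,"dy":25,"dz":1,"jaw":10},{"ax":0,"ay":0,"az":0,"dx":-0.5,"dy":40,"dz":1,"jaw":10},{"ax":0,"ay":0,"az":0,"dx":-0.7,"dy":55,"dz":1,"jaw":10},{"ax":0,"ay":0,"az":0,"dx":-0.8,"dy":70,"dz":1,"jaw":10},{"ax":0,"ay":0,"az":0,"dx":-1,"dy":85,"dz":1,"jaw":10},{"ax":0,"ay":0,"az":0,"dx":-1.2,"dy":97,"dz":1,"jaw":10},{"ax":0,"ay":0,"az":0,"dx":-1.3,"dy":105,"dz":1,"jaw":10},{"ax":0,"ay":0,"az":0,"dx":-1.3,"dy":108,"dz":1,"jaw":10},{"ax":0,"ay":0,"az":0,"dx":-1.3,"dy":108,"dz":1,"jaw":10}]'
for i in 1 2 3; do python3 -m pendant '[{"ax":0,"ay":0,"az":0,"dx":0,"dy":1.5,"dz":0,"jaw":10},{"ax":0,"ay":0,"az":0,"dx":0,"dy":3,"dz":0,"jaw":10}]'; done
python3 - <<'E'
from h import *
q,d,_=save('wrist','w4.png')
E
```

```text
clock: 5.05
tcp_pos: [0.4923, 0.0433, 0.0561]
tool_rot: [1.0, 0.007, 0.0, -0.0]
wrist_force: [5.4, 1.2, -13.4]
finger_gap: 0.151
gripper_force: 59.1
clock: 5.3
tcp_pos: [0.4923, 0.0458, 0.0561]
tool_rot: [1.0, 0.007, 0.0, -0.0]
wrist_force: [5.7, -1.3, -12.0]
finger_gap: 0.153
gripper_force: 59.1
clock: 5.55
tcp_pos: [0.4923, 0.0488, 0.0561]
tool_rot: [1.0, 0.007, 0.0, -0.0]
wrist_force: [5.2, -2.6, -12.4]
finger_gap: 0.153
gripper_force: 59.1
clock: 5.8
tcp_pos: [0.4923, 0.0518, 0.0561]
tool_rot: [1.0, 0.007, 0.0, -0.0]
wrist_force: [4.9, -0.9, -12.3]
finger_gap: 0.15
gripper_force: 59.1
```

View pics/w4.png

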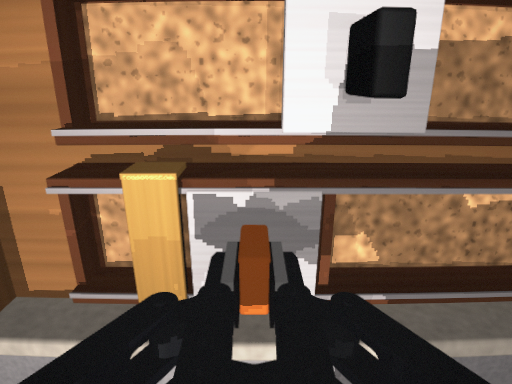

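The shutter's front edge (column ~190) is 2–3 mm short of the clip edge (~185). I'll relieve the side and lift load, then step on in 1.5 mm increments.

```bash
python3 -m pendant '[{"ax":0,"ay":0,"az":0,"dx":0.3,"dy":0.7,"dz":-0.6,"jaw":10},{"ax":0,"ay":0,"az":0,"dx":0.3,"dy":1.5,"dz":-0.6,"jaw":10}]'
for i in 1 2 3; do python3 -m pendant '[{"ax":0,"ay":0,"az":0,"dx":0,"dy":0.7,"dz":0,"jaw":10},{"ax":0,"ay":0,"az":0,"dx":0,"dy":1.5,"dz":0,"jaw":10}]'; done
```

```text
clock: 6.1
tcp_pos: [0.4923, 0.0528, 0.056]
tool_rot: [1.0, 0.007, 0.0, 0.0]
wrist_force: [1.0, -1.5, 0.5]
finger_gap: 0.152
gripper_force: 61.0
clock: 6.35
tcp_pos: [0.4923, 0.0539, 0.056]
tool_rot: [1.0, 0.006, -0.0, 0.0]
wrist_force: [-0.6, -2.3, 4.9]
finger_gap: 0.153
gripper_force: 61.5
clock: 6.6
tcp_pos: [0.4923, 0.0553, 0.056]
tool_rot: [1.0, 0.006, -0.0, -0.0]
wrist_force: [-1.8, -1.6, 5.7]
finger_gap: 0.147
gripper_force: 61.6
clock: 6.85
tcp_pos: [0.4923, 0.0567, 0.056]
tool_rot: [1.0, 0.006, -0.0, 0.0]
wrist_force: [-1.8, -1.7, 5.5]
finger_gap: 0.149
gripper_force: 61.7
```

```bash
for i in 1 2 3; do python3 -m pendant '[{"ax":0,"ay":0,"az":0,"dx":0,"dy":0.7,"dz":0,"jaw":10},{"ax":0,"ay":0,"az":0,"dx":0,"dy":1.5,"dz":0,"jaw":10}]' | egrep 'tcp|wrist|gap'; done
```

```text
tcp_pos: [0.4923, 0.0581, 0.056]
wrist_force: [-1.2, -4.5, 6.8]
finger_gap: 0.148
tcp_pos: [0.4923, 0.0593, 0.056]
wrist_force: [-1.0, -5.8, 7.3]
finger_gap: 0.148
tcp_pos: [0.4922, 0.0606, 0.056]
wrist_force: [-1.0, -6.9, 7.2]
finger_gap: 0.152
```

```bash
python3 -m pendant '[{"ax":0,"ay":0,"az":0,"dx":0,"dy":0.7,"dz":0,"jaw":10},{"ax":0,"ay":0,"az":0,"dx":0,"dy":1.5,"dz":0,"jaw":10}]' | egrep 'tcp|wrist'
python3 -m pendant '[{"ax":0,"ay":0,"az":0,"dx":0,"dy":-2,"dz":0,"jaw":10},{"ax":0,"ay":0,"az":0,"dx":0,"dy":-8,"dz":0,"jaw":10},{"ax":0,"ay":0,"az":0,"dx":0,"dy":-15,"dz":0,"jaw":10},{"ax":0,"ay":0,"az":0,"dx":0,"dy":-22,"dz":0,"jaw":10},{"ax":0,"ay":0,"az":0,"dx":0,"dy":-28,"dz":0,"jaw":10},{"ax":0,"ay":0,"az":0,"dx":0,"dy":-31,"dz":0,"jaw":10},{"ax":0,"ay":0,"az":0,"dx":0,"dy":-31,"dz":0,"jaw":10},{"ax":0,"ay":0,"az":0,"dx":0,"dy":-31,"dz":0,"jaw":10}]'
```

```text
tcp_pos: [0.4922, 0.0618, 0.056]
wrist_force: [-1.1, -9.6, 7.5]
clock: 8.85
tcp_pos: [0.4926, 0.0317, 0.056]
tool_rot: [1.0, 0.006, 0.0, 0.0]
wrist_force: [-1.7, -2.0, 5.8]
finger_gap: 0.146
gripper_force: 61.8
```

```bash
python3 -m pendant '[{"ax":0,"ay":0,"az":0,"dx":0,"dy":-0.3,"dz":0,"jaw":10},{"ax":0,"ay":0,"az":0,"dx":0,"dy":-0.3,"dz":0,"jaw":40},{"ax":0,"ay":0,"az":0,"dx":0,"dy":-0.3,"dz":0,"jaw":40},{"ax":0,"ay":0,"az":0,"dx":0,"dy":-0.3,"dz":0,"jaw":40},{"ax":0,"ay":0,"az":0,"dx":0,"dy":-0.3,"dz":0,"jaw":40},{"ax":0,"ay":0,"az":0,"dx":0,"dy":-0.3,"dz":0,"jaw":40}]'
python3 -m pendant '[{"ax":0,"ay":0,"az":0,"dx":0,"dy":0,"dz":10,"jaw":40},{"ax":0,"ay":0,"az":0,"dx":0,"dy":0,"dz":35,"jaw":40},{"ax":0,"ay":0,"az":0,"dx":0,"dy":0,"dz":70,"jaw":40},{"ax":0,"ay":0,"az":0,"dx":0,"dy":0,"dz":105,"jaw":40},{"ax":0,"ay":0,"az":0,"dx":0,"dy":0,"dz":125,"jaw":40},{"ax":0,"ay":0,"az":0,"dx":0,"dy":0,"dz":130,"jaw":40},{"ax":0,"ay":0,"az":0,"dx":0,"dy":0,"dz":130,"jaw":40}]'
python3 - <<'E'
from h import *
p,d,c=save('wrist','w5.png')
E
```

```text
clock: 9.6
tcp_pos: [0.4924, 0.0315, 0.0557]
tool_rot: [1.0, 0.006, -0.0, -0.0]
wrist_force: [-0.1, -0.2, 0.6]
finger_gap: 0.468
gripper_force: 0.0
clock: 10.48
tcp_pos: [0.4923, 0.0315, 0.1857]
tool_rot: [1.0, 0.006, 0.0, -0.0]
wrist_force: [0.3, 0.4, -0.5]
finger_gap: 0.467
gripper_force: 0.0
```

View pics/w5.png

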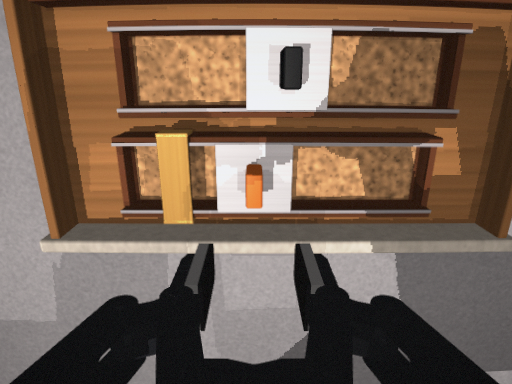

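The released shutter spans columns 216–292 with its fin at (254,185). The clip's near edge is at about 188–192, and the black shutter at (288,68) looks unmoved. A quick check of the gap and the black shutter follows.

```bash
python3 - <<'E'
from h import *
f=np.load('pics/w5.png.npz'); c={'R':f['R'],'t':f['t'],'camera_matrix':f['K'],'k1':f['k1']}
p,d=f['p'],f['d']; h=cv2.cvtColor(p,cv2.COLOR_RGB2HSV)
br=cv2.inRange(h,(17,130,120),(27,255,255)); wh=cv2.inRange(h,(0,0,130),(179,40,255))
for v in (160,175,190,205):
    b=[u for u in np.where(br[v])[0] if u<215]; w=[u for u in np.where(wh[v])[0] if 205<u<300]
    B=onplane(c,[(max(b)+.5,v)],.0475)[0];W=onplane(c,[(min(w)-.5,v),(max(w)+.5,v)],.044)
    print(v,max(b),min(w),max(w),'clip',B.round(4),'front',W[0].round(4),'rear y',W[1,1].round(4),'gap',(B-W[0])[1].round(4))
for v in (50,90,100):
    w=[u for u in np.where(wh[v])[0] if 225<u<350]; print('black plate y',onplane(c,[(min(w)-.5,v),(max(w)+.5,v)],.044)[:,1].round(4))
E
```

```text
160 187 216 292 clip [0.5097 0.0913 0.0475] front [0.5091 0.0667 0.044 ] rear y -0.0029 gap 0.0246
175 189 216 291 clip [0.4958 0.0902 0.0475] front [0.495 0.067 0.044] rear y -0.0027 gap 0.0232
190 190 217 291 clip [0.4814 0.0901 0.0475] front [0.4805 0.0665 0.044 ] rear y -0.0034 gap 0.0236
205 191 217 290 clip [0.4666 0.0899 0.0475] front [0.4655 0.0669 0.044 ] rear y -0.0032 gap 0.023
black plate y [ 0.0399 -0.0297]
black plate y [ 0.0398 -0.0297]
black plate y [ 0.0398 -0.0303]
```

```bash
python3 -c "
from bench import manip; print(manip.job_done())"
```

```text
the job is handed in; nothing more can be done
None
```

I slid the orange shutter up to the clip until it tightened (about 10 N), then backed it off and let go with about 24–25 mm of clear track; the black shutter stayed put, and the job is handed in.

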